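# Move the screwdrivers to the green rack in reverse order

### The arm

A 6-joint arm with a two-finger parallel gripper is mounted at the origin on a cart in front of the work surface, level with it; the furniture and walls round the work are solid. World frame = base frame: x ahead of the robot, y to its left, z up, the work surface at z = 0. Lengths are in mm, angles in rad, forces in N, time in s.
With the tool pointing down it reaches from about 300 to 875 mm from the base axis. Payload 6.4 kg.
Tool frame: the origin (TCP) lies at the centre of the arm's flange, where the gripper is bolted on; the fingertips stand 166 mm ahead of it and the grasp point (between the pads) lies 147 mm ahead of it (pinch_z is the distance from the TCP to the grasp point, in mm); z points along the fingers, y is the line along which they close (so a half turn about z gives the same grasp; the last joint's range is limited). The gripper opens to 88 mm and grips with 3 to 60 N. Pads are 18 mm wide; open, the fingers measure 123 mm over their backs; the gripper's body (75 mm by 187 mm) begins 45 mm behind the grasp point.
Start: joints at [-1.503, 0.181, 1.607, -0, 1.354, -0.206], TCP at [155.491, -553.593, 404.714] pointing down, gripper open.
Joint ranges: [-2.99, 2.99], [-0.89, 2.07], [0.3, 2.58], [-1.14, 4.28], [0, 2.63], [-3.12, 3.12]. Speed limits (rad/s): [2.57, 2.57, 3.01, 3.14, 3.14, 3.14].

### API

Orientations are given as a unit quaternion [x, y, z, w].
In Python, from rig import * gives the robot as it stands.
- The arm moves only by the tool step_arm, never from a script. Its argument "moves" is a list of rows, each a list of 3 entries, a list of its own where there are three numbers: the shift along the tool's x, y, z in cm, then the turn, a rotation vector about the tool's x, y, z in degrees, then the opening, from 0 (shut) to 1 (fully open). A call has 1 to 5 rows; each row is the pose to reach, as a shift and turn from the pose commanded when the call began, along the tool's axes at that moment; what a row does not reach only later rows make up. A row lasts 1/10 s, in which the tool goes at most 50 mm and 8.59 degrees, less where a joint would pass 70% of its speed; a pose out of reach is approached as far as the arm can. A call with a gripper value outside its range is refused whole. The fingers move at their own pace and stop on an object; the grip force is fixed at half the most. Time passes only in rows, so rows that repeat a pose let the fingers close. It gives the time, the measured TCP pose, the force, the opening and the grip force at its end, in the units of the state.
- state(): the state, without advancing time (a new reading comes with each control period).
- snapshot(name): name is "side" or "top" or "wrist"; returns the picture (400x640x3 uint8, red, green, blue); there is no depth.
- get_calibration(name): a dict with "fx", "fy", "cx", "cy" (pixels), "extrinsics" (4x4, takes a point from camera to world coordinates); the wrist camera has in their place "tool_from_camera" (4x4, takes a point from camera to tool coordinates, whose origin is the TCP and whose axes are the flange's). Camera axes: x right, y up, looking along -z (the intrinsics and any distortion apply to the point x, -y, -z); pixel columns grow to the right and rows downward; lengths in mm; the calibration is good to about 2 mm. A picture is of the moment at which its call begins: read the wrist's pose just before it. get_calibration takes no time and is no camera call.
- job_done(): hands the job in; it is judged then, once.
Trained networks look in the newest picture that a camera, given by its name, has taken for a name from the list of things; names that differ only in an ending like _2 or _b are one class to them, and where a whole thing is asked for, a point or a joint stands for the part that bears it (a point fixed in the world has none). Each returns a list of dicts, best first, with "score" (0 to 1); they miss things now and then, are a little off and sometimes report something else, mostly with a low value. They report only what shows in the picture. A call takes as long as a camera call.
- cut_out(camera, target): "mask" (400x640 bool, what is visible of it).
- tip_of(camera, target): "xyz" ([x, y, z] in mm, in the coordinates of the camera as it stood for that picture, good to about 4 mm: a listed point, or the origin of a listed thing).
The state is a dict: "t": time; "joint_positions": joint angles; "dq": joint speeds; "joint_torque": joint torques, N m; "position": TCP position; "ee_rot": TCP orientation; "contact_force": force on the tool from outside, world axes, zero at the start; "moment": the same for the moment, N m; "opening": opening from 0.0 (shut) to 1.0 (fully open); "grasp_force": force on a finger pad.
Only numpy, scipy, OpenCV 4.12 (cv2) and the standard library are available. Lean on these libraries where they do the work, as an engineer would, in place of code of your own. Each camera call takes 0.05 s, during which the arm holds its last target. There are 200 camera calls.

### The job

Move the three screwdrivers from the grey troughs into the three channels of the green rack, one to a channel, in reverse order: the one that lay leftmost in the troughs, seen from the robot, goes into the rightmost channel, the middle one into the middle channel, and the rightmost one into the leftmost channel. Each must lie flat along its channel between the ribs, with its handle towards the robot and the middle of its length about over the middle of the channel.

Things in the scene. Friction and masses are not known exactly. Their poses are not given: they have to be found in the camera images.
- red_driver: Screwdriver with a red fluted handle, 205 long, lying flat, about 27 high (mm); loose. Origin at the middle of its length, on its underside; y axis along the tool towards the handle end, z up. The handle spans y = +6 to +102 mm, half-width 14 mm; a good place to grip across it (fingers closing along x) is y = +42 mm.
- blue_driver: Short screwdriver with a blue fluted handle, 155 long, lying flat, about 27 high (mm); loose. Origin at the middle of its length, on its underside; y axis along the tool towards the handle end, z up. The handle spans y = -20 to +78 mm, half-width 14 mm; a good place to grip across it (fingers closing along x) is y = +26 mm.
- yellow_driver: Long screwdriver with a yellow fluted handle, 235 long, lying flat, about 27 high (mm); loose. Origin at the middle of its length, on its underside; y axis along the tool towards the handle end, z up. The handle spans y = +20 to +118 mm, half-width 14 mm; a good place to grip across it (fingers closing along x) is y = +45 mm.
- trough_red_driver: Grey plastic trough, 170 x 62 mm, fixed, in which the red driver lies at the start (all three troughs look alike). Origin at its middle, underside; x axis along its length away from the robot, y to the left. Floor 4 mm above the origin, side walls 3 mm thick, 6 mm above the floor, cut away from x = -72 to +28 mm for the fingers; ends open.
- trough_blue_driver: Grey plastic trough, 170 x 62 mm, fixed, in which the blue driver lies at the start (all three troughs look alike). Origin at its middle, underside; x axis along its length away from the robot, y to the left. Floor 4 mm above the origin, side walls 3 mm thick, 6 mm above the floor, cut away from x = -72 to +28 mm for the fingers; ends open.
- trough_yellow_driver: Grey plastic trough, 170 x 62 mm, fixed, in which the yellow driver lies at the start (all three troughs look alike). Origin at its middle, underside; x axis along its length away from the robot, y to the left. Floor 4 mm above the origin, side walls 3 mm thick, 6 mm above the floor, cut away from x = -72 to +28 mm for the fingers; ends open.
- trough_board: Plywood board, 180 deep x 210 wide x 8 mm thick, fixed, on which the three grey troughs stand side by side at y = +66, 0, -66 mm, their middles at x = 90 mm. Origin at the middle of its edge nearest the robot, underside; x axis away from the robot, y to the left.
- green_rack: Green rack board, 180 deep x 210 mm wide, fixed: three empty open channels between four light-wood ribs (missing from x = 18 to 118 mm, for the fingers). Origin: middle of its edge nearest the robot, underside; x away from the robot along the channels, y to the left. Channel centre lines at y = +66, 0, -66 mm, 54 mm wide, mid-length at x = 90 mm; channel floor at z = 12 mm, rib tops at z = 18 mm.

How it is judged:
By the outcome, as a careful person would: the job done as asked, in the order asked, and still so for the second after the job is handed in, with the robot touching nothing.
It also fails if it takes over 88 s, if anything falls off the work surface, if the arm or the gripper's body presses on something with over 40 N, if the wrist force passes 120 N, or if a joint passes its speed limit or range.

## Working session

There is one attempt and no reset: what is moved stays moved. The work goes in short steps, Python scripts to look and compute and a tool call to move; the robot and the scene stay as the last step left them, time stands still between calls to the robot, and variables do not carry over. Pictures are saved under pics/ and viewed, at most 16 in all, crops included, and the job is handed in when it is done.

Besides the shell and the picture viewer there is one more tool, called by a JSON object that holds its "method" and its "body", one argument or row to a line. step_arm: Moves the arm, as the interface text tells. Its arguments: {"type":"object","properties":{"moves":{"type":"array","items":{"type":"array"}}},"required":["moves"]}

```bash
mkdir -p pics; ls
cat > h.py <<'E'
from rig import *
import numpy as np, cv2
from scipy.spatial.transform import Rotation as R
def save(n,f):
    im=snapshot(n); cv2.imwrite('pics/'+f,im[...,::-1]); return im
def ext(n):
    c=get_calibration(n)
    if 'extrinsics' in c: return np.array(c['extrinsics'])
    s=state(); T=np.eye(4); T[:3,:3]=R.from_quat(s['ee_rot']).as_matrix(); T[:3,3]=s['position']
    return T@np.array(c['tool_from_camera'])
def ray(n,u,v,z,E=None):
    c=get_calibration(n); E=ext(n) if E is None else E
    d=E[:3,:3]@np.array([(u-c['cx'])/c['fx'],-(v-c['cy'])/c['fy'],-1.]); o=E[:3,3]
    return o+d*(z-o[2])/d[2]
def tips(n,names,E=None):
    E=ext(n) if E is None else E
    for t in names:
        for r in tip_of(n,t)[:3]:
            print(n,t,round(r['score'],2),np.round((E@np.r_[r['xyz'],1])[:3],1))
D=['red_driver','blue_driver','yellow_driver']
E
python3 - <<'E'
from h import *
s=state();print(s['t'],s['position'],s['ee_rot'],s['opening'],{k:v for k,v in get_calibration('top').items()})
save('top','top0.png'); tips('top',D+['trough_board','green_rack'])
save('side','side0.png'); tips('side',D+['green_rack'])
print(state()['t'])
E
```

```text
pics
0.0 [ 155.46920955 -553.31743022  403.82206488] [ 9.90645798e-01  1.36455638e-01  6.24522981e-05 -8.70760628e-04] 0.9976773077622602 {'fx': 413.4074604863914, 'fy': 413.4074604863914, 'cx': 317.905349252082, 'cy': 201.6887837507043, 'extrinsics': array([[-2.63426401e-02,  9.98420421e-01, -4.96258830e-02,
         4.17410405e+02],
       [-9.99453639e-01, -2.72962434e-02, -1.86370350e-02,
         6.87751069e+01],
       [-1.99621965e-02,  4.91078206e-02,  9.98593978e-01,
         9.43255755e+02],
       [ 0.00000000e+00,  0.00000000e+00,  0.00000000e+00,
         1.00000000e+00]])}
top red_driver 0.97 [444.6 177.3  14. ]
top blue_driver 0.95 [451.9 302.   15.9]
top yellow_driver 0.73 [460.2 239.   14.2]
top trough_board 0.77 [364.1 244.7   1.4]
top green_rack 0.68 [ 461.3 -103.8   -2.9]
side red_driver 0.72 [443.3 177.   15. ]
side blue_driver 0.86 [449.6 309.5  13. ]
side yellow_driver 0.89 [460.3 241.9  12.4]
side green_rack 0.74 [460.5 -99.3   1.1]
0.55
```

View pics/top0.png

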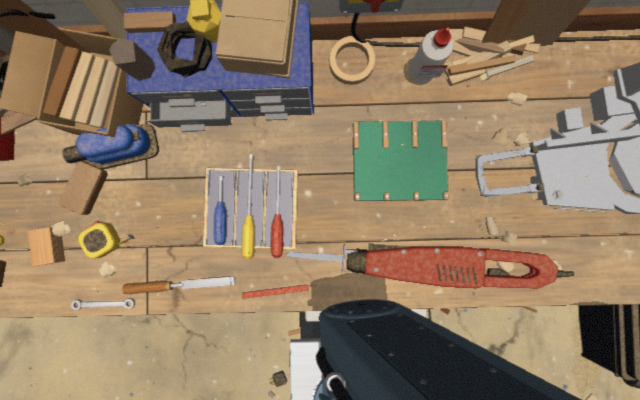

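View pics/side0.png

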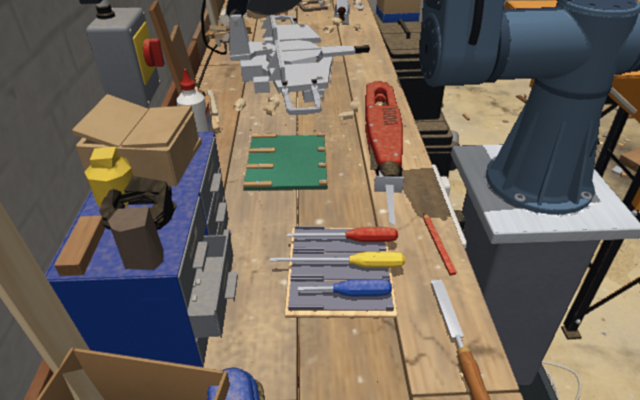

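The top view shows the board at cols 205–297, rows 168–247. Blue is at col 220, yellow at 249 and red at 277, with handles at the bottom, towards the robot. The rack is at cols 354–449, rows 120–200. So blue goes to the right channel, yellow to the middle and red to the left.

Run:
```python
from h import *
for n in ['top','side']:
    snapshot(n)
    for t,z in [('red_driver',25),('blue_driver',25),('yellow_driver',25),('trough_board',8),('green_rack',12)]:
        r=cut_out(n,t)
        if not r: print(n,t,'none');continue
        m=r[0]['mask']; v,u=np.nonzero(m)
        P=np.array([ray(n,a,b,z)[:2] for a,b in zip(u,v)],np.float32)
        c,wh,a=cv2.minAreaRect(P); 
        w=cv2.PCACompute(P,None)[1][0]
        print(n,t,round(r[0]['score'],2),len(u),'c',np.round(c,1),'wh',np.round(wh,0),round(a,1),'x',P[:,0].min().round(),P[:,0].max().round(),'y',P[:,1].min().round(),P[:,1].max().round(),'ax',np.round(np.degrees(np.arctan2(w[1],w[0])),1))
c=get_calibration('wrist');print(c)
```

```text
top red_driver 0.58 543 c [426.3 180.1] wh [ 31. 167.] 88.7 x 343.0 510.0 y 165.0 197.0 ax -2.0
top blue_driver 0.91 555 c [450.8 307.2] wh [ 27. 152.] 89.1 x 375.0 527.0 y 294.0 321.0 ax -2.0
top yellow_driver 0.7 510 c [454.1 236.7] wh [ 28. 221.] 83.4 x 344.0 565.0 y 230.0 259.0 ax -3.1
top trough_board 0.88 322 c [443.7 241.7] wh [210. 159.] 87.9 x 361.0 519.0 y 135.0 349.0 ax 94.9Traceback (most recent call last):
  File "<stdin>", line 8, in <module>
  File "h.py", line 12, in ray
    c=get_calibration(n); E=ext(n) if E is None else E
                            ~~~^^^
  File "h.py", line 7, in ext
    c=get_calibration(n)
ValueError: time passes only in moves, steps and waits
```

```bash
cat >> h.py <<'E'
def go(x,y,z,yaw):
    "shift (cm) and turn (deg) in tool axes to a tool-down pose"
    s=state(); Rt=R.from_quat(s['ee_rot'])
    T=R.from_euler('z',yaw,degrees=True)*R.from_rotvec([np.pi,0,0])
    print('t',s['t'],'p',np.round(s['position'],1),'yaw',round(np.degrees(np.arctan2(Rt.as_matrix()[1,0],Rt.as_matrix()[0,0])),2),'op',round(s['opening'],2),'F',np.round(s['contact_force'],1),'grip',s['grasp_force'])
    print('go',x,y,z,yaw,'shift',np.round(Rt.inv().apply(np.array([x,y,z])-s['position'])/10,2),'turn',np.round((Rt.inv()*T).as_rotvec(degrees=True),2))
E
python3 - <<'E'
from h import *
snapshot('top');c=get_calibration('top');E=ext('top');print(get_calibration('wrist'))
def f(u,v,z):
    d=E[:3,:3]@np.array([(u-c['cx'])/c['fx'],-(v-c['cy'])/c['fy'],-1.]);return E[:3,3]+d*(z-E[2,3])/d[2]
for t,z in [('green_rack',12)]:
    r=cut_out('top',t)[0];v,u=np.nonzero(r['mask']);P=np.array([f(a,b,z)[:2] for a,b in zip(u,v)],np.float32);print(r['score'],cv2.minAreaRect(P))
go(470,-100,380,0)
E
```

```text
{'fx': 347.7809811822759, 'fy': 347.7809811822759, 'cx': 314.30836296761845, 'cy': 197.569728269965, 'tool_from_camera': array([[-3.40071240e-04,  9.48349341e-01,  3.17227696e-01,
         8.20292749e+01],
       [ 9.99999916e-01,  2.50367007e-04,  3.23539926e-04,
         1.02381186e+00],
       [ 2.27405527e-04,  3.17227780e-01, -9.48349347e-01,
         1.97967507e+01],
       [ 0.00000000e+00,  0.00000000e+00,  0.00000000e+00,
         1.00000000e+00]])}
0.95 ((552.7810668945312, -101.00831604003906), (210.9480743408203, 180.53749084472656), 88.85977935791016)
t 0.95 p [ 155.5 -553.6  404.7] yaw 15.68 op 1.0 F [-0.3 -1.3  0.2] grip 0.0
go 470 -100 380 0 shift [ 42.54 -35.17   2.47] turn [-0.   -0.   15.68]
```

{"method": "step_arm", "body": {
  "moves": [
    [[4,-3,0],[0,0,0],1],
    [[8,-6,0],[0,0,0],1],
    [[12,-9,0],[0,0,0],1],
    [[16,-12,0],[0,0,0],1],
    [[20,-15,0],[0,0,0],1]
  ]
}}

```text
t: 1.45
position: [308.2, -353.4, 404.9]
ee_rot: [0.991, 0.136, 0.0, 0.0]
contact_force: [1.0, -0.0, 0.4]
opening: 1.0
grasp_force: 0.0
```

{"method": "step_arm", "body": {
  "moves": [
    [[4,-3,0],[0,0,0],1],
    [[8,-6,0],[0,0,0],1],
    [[12,-9,0],[0,0,0],1],
    [[16,-12,0],[0,0,0],1],
    [[20,-15,0],[0,0,0],1]
  ]
}}

```text
t: 1.95
position: [460.4, -154.7, 405.2]
ee_rot: [0.991, 0.136, 0.0, 0.0]
contact_force: [0.0, -0.9, -0.1]
opening: 1.002
grasp_force: 0.0
```

{"method": "step_arm", "body": {
  "moves": [
    [[2.5,-5,2],[0,0,8],1],
    [[2.5,-5,2],[0,0,16],1],
    [[2.5,-5,2],[0,0,16],1],
    [[2.5,-5,2],[0,0,16],1]
  ]
}}

```text
t: 2.35
position: [470.1, -101.9, 385.0]
ee_rot: [1.0, -0.0, 0.0, 0.0]
contact_force: [0.4, -1.0, -0.3]
opening: 0.998
grasp_force: 0.0
```

```bash
cat >> h.py <<'E'
def proj(n,z):
    c=get_calibration(n);E=ext(n)
    def f(u,v,z=z):
        d=E[:3,:3]@np.array([(u-c['cx'])/c['fx'],-(v-c['cy'])/c['fy'],-1.]);return E[:3,3]+d*(z-E[2,3])/d[2]
    return f
E
python3 - <<'E'
from h import *
f=proj('wrist',12);save('wrist','w0.png')
r=cut_out('wrist','green_rack')[0];v,u=np.nonzero(r['mask']);P=np.array([f(a,b)[:2] for a,b in zip(u,v)],np.float32);print(r['score'],cv2.minAreaRect(P))
tips('wrist',['green_rack'])
go(370,240,340,-2)
E
```

```text
0.8 ((541.12548828125, -103.70166778564453), (214.1149444580078, 161.47579956054688), 89.94505310058594)
wrist green_rack 0.66 [ 462.3 -100.1   -2.5]
t 2.5 p [ 470.  -102.9  385.3] yaw -0.27 op 1.0 F [-0.6  0.2 -0.4] grip 0.0
go 370 240 340 -2 shift [-10.17 -34.25   4.5 ] turn [ 0.04 -0.05  1.73]
```

View pics/w0.png

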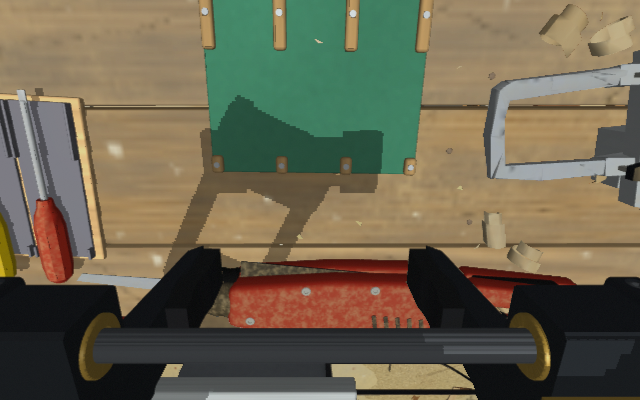

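The rack is well in view: front ribs at (217,163), (282,165), (346,166), (410,167), rear ribs near row 45, and its near edge at about row 173.

Run:
```python
from h import *
f=proj('wrist',18)
for u,v in [(217,163),(282,165),(346,166),(410,167),(208,46),(280,48),(351,49),(423,50)]: print(np.round(f(u,v),1))
print('edge',f(214,173,8),f(416,174,8))
```

```text
[474.1  -5.   18. ]
[471.7 -71.2  18. ]
[ 470.3 -136.6   18. ]
[ 468.9 -202.2   18. ]
[583.9  -7.   18. ]
[581.9 -73.2  18. ]
[ 580.7 -138.6   18. ]
[ 579.5 -205.1   18. ]
edge [461.08293989   2.03698604   8.        ] [ 458.8792935  -211.95795147    8.        ]
```

{"method": "step_arm", "body": {
  "moves": [
    [[-1,-4.5,0],[0,0,0],1],
    [[-2,-9,0],[0,0,0],1],
    [[-3,-13.5,0],[0,0,0],1],
    [[-4,-18,0],[0,0,0],1],
    [[-5,-22,0],[0,0,0],1]
  ]
}}

```text
t: 3.0
position: [420.9, 119.3, 385.4]
ee_rot: [1.0, -0.003, 0.001, -0.0]
contact_force: [0.2, 0.2, -0.5]
opening: 1.003
grasp_force: 0.0
```

{"method": "step_arm", "body": {
  "moves": [
    [[-2,-4,1],[0,0,2],1],
    [[-4,-8,2],[0,0,2],1],
    [[-5,-12,3],[0,0,2],1],
    [[-5,-12,4],[0,0,2],1],
    [[-5,-12,4],[0,0,2],1]
  ]
}}

```text
t: 3.5
position: [371.6, 238.6, 343.7]
ee_rot: [1.0, -0.019, -0.001, 0.001]
contact_force: [1.0, -0.2, -0.4]
opening: 1.0
grasp_force: 0.0
```

Run:
```python
from h import *
f=proj('wrist',25);save('wrist','w1.png')
for t in D:
    for r in cut_out('wrist',t)[:1]:
        v,u=np.nonzero(r['mask']);P=np.array([f(a,b)[:2] for a,b in zip(u,v)],np.float32);c,wh,a=cv2.minAreaRect(P);print(t,r['score'],np.round(c,1),np.round(wh),round(a,1),'x',P[:,0].min(),P[:,0].max())
tips('wrist',D)
go(400,308,300,-2)
```

```text
red_driver 0.81 [424.9 175.8] [ 28. 170.] 87.5 x 339.91574 509.74078
blue_driver 0.7 [444.5 303.4] [ 62. 141.] 86.8 x 373.3304 515.66406
yellow_driver 0.89 [425.4 240.5] [ 28. 174.] 87.9 x 338.57126 512.15125
wrist red_driver 0.66 [442.7 173.8  11.6]
wrist blue_driver 0.52 [456.  242.4  13.5]
t 3.85 p [372.6 237.9 345.2] yaw -2.43 op 1.0 F [-0.8 -0.7  0.7] grip 0.0
go 400 308 300 -2 shift [ 2.44 -7.11  4.53] turn [-0.02 -0.05 -0.43]
```

View pics/w1.png

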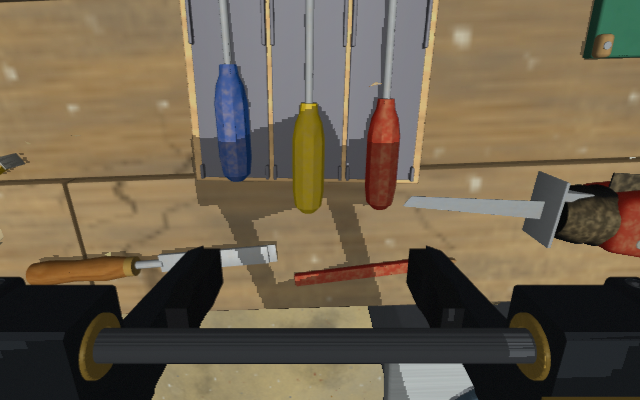

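The handles are clear: blue butt (236,181) and front (229,64), yellow (307,213) and (310,102), red (380,210) and (387,97).

Run:
```python
from h import *
f=proj('wrist',25)
for n,(b,a),L,g in [('blue',((236,181),(229,64)),155,26),('yellow',((307,213),(310,102)),235,45),('red',((380,210),(387,97)),205,42)]:
    B=f(*b);A=f(*a);d=(A-B)/np.linalg.norm(A-B)
    print(n,'butt',B[:2].round(1),'front',A[:2].round(1),'len',np.linalg.norm(A-B).round(1),'yaw',np.degrees(np.arctan2(d[1],d[0])).round(1),'mid',(B+d*L/2)[:2].round(1),'grip',(B+d*(L/2-g))[:2].round(1))
print(f(195,181,8),f(415,181,8))
```

```text
blue butt [373.4 307.2] front [471.3 301.7] len 98.1 yaw -3.2 mid [450.7 302.8] grip [424.8 304.3]
yellow butt [340.  245.1] front [438.9 237.7] len 99.2 yaw -4.3 mid [457.2 236.3] grip [412.3 239.7]
red butt [340.1 177.7] front [440.1 173.6] len 100.1 yaw -2.3 mid [442.5 173.5] grip [400.5 175.2]
[370.3905244  350.20092031   8.        ] [361.53961731 141.96444783   8.        ]
```

{"method": "step_arm", "body": {
  "moves": [
    [[2,-3,2],[0,0,0.6],0.62],
    [[4,-6,5],[0,0,0.6],0.62],
    [[4.9,-7,8],[0,0,0.6],0.62],
    [[4.9,-7,10],[0,0,0.6],0.62],
    [[4.9,-7,10],[0,0,0.6],0.62]
  ]
}}

```text
t: 4.35
position: [422.8, 306.0, 241.8]
ee_rot: [1.0, -0.026, -0.003, 0.001]
contact_force: [-0.0, -0.2, 0.2]
opening: 0.62
grasp_force: 0.0
```

Run:
```python
from h import *
f=proj('wrist',25);save('wrist','w2.png')
go(425,306,181,-3)
```

```text
t 4.4 p [423.4 306.2 243.6] yaw -2.95 op 0.62 F [ 0.1  0.9 -0.1] grip 0.0
go 425 306 181 -3 shift [0.18 0.   6.26] turn [0.09 0.18 0.05]
```

View pics/w2.png

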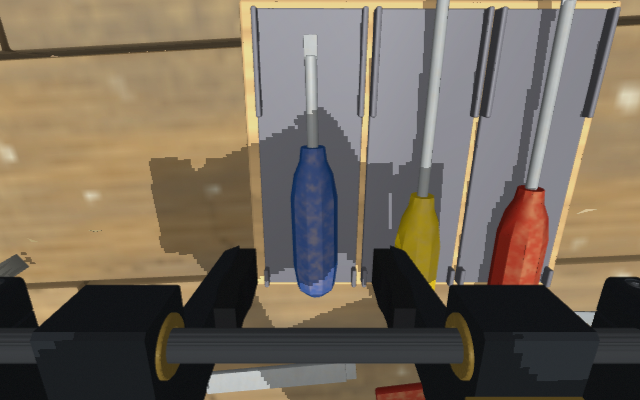

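Blue (col 314) sits centred between the fingers (cols 255 and 376), so I'll descend and grip.

{"method": "step_arm", "body": {
  "moves": [
    [[0.1,0,3],[0,0,0],0.62],
    [[0.1,0,5],[0,0,0],0.62],
    [[0.1,0,6.2],[0,0,0],0.62],
    [[0.1,0,6.2],[0,0,0],0.62],
    [[0.1,0,6.2],[0,0,0],0.1]
  ]
}}

```text
t: 4.9
position: [425.3, 306.8, 184.0]
ee_rot: [1.0, -0.026, 0.001, -0.0]
contact_force: [-0.4, 0.4, 0.1]
opening: 0.554
grasp_force: 0.0
```

{"method": "step_arm", "body": {
  "moves": [
    [[0,0,0],[0,0,0],0.1],
    [[0,0,0],[0,0,0],0.1],
    [[0,0,0],[0,0,0],0.1],
    [[0,0,0],[0,0,0],0.1],
    [[0,0,0],[0,0,0],0.1]
  ]
}}

```text
t: 5.4
position: [425.1, 306.9, 183.7]
ee_rot: [1.0, -0.025, 0.001, -0.0]
contact_force: [-0.9, -1.8, 6.8]
opening: 0.302
grasp_force: 30.0
```

{"method": "step_arm", "body": {
  "moves": [
    [[0,0,-2],[0,0,0],0.1],
    [[0,0,-4],[0,0,0],0.1],
    [[0,0,-7],[0,0,0],0.1],
    [[0,0,-10],[0,0,0],0.1],
    [[0,0,-10],[0,0,0],0.1]
  ]
}}

```text
t: 5.9
position: [426.1, 307.5, 286.9]
ee_rot: [1.0, -0.025, 0.004, -0.002]
contact_force: [0.6, -0.6, -0.2]
opening: 0.301
grasp_force: 30.0
```

Run:
```python
from h import *
f=proj('wrist',25);save('wrist','w3.png')
# rack centre / targets
c=np.array([552,-103.5]);th=np.radians(-1.3);X=np.array([np.cos(th),np.sin(th)]);Y=np.array([-X[1],X[0]])
for n,k,g in [('blue',-66,26),('yellow',0,45),('red',66,42)]: print(n,'mid',c+Y*k,'grip',c+Y*k-X*g)
g=c-66*Y-26*X
go(*g.round(1),240,-1.3)
```

```text
blue mid [ 550.50263598 -169.48301222] grip [ 524.50932814 -168.89314154]
yellow mid [ 552.  -103.5] grip [ 507.01158258 -102.47906999]
red mid [553.49736402 -37.51698778] grip [511.50817442 -36.56411977]
t 5.95 p [425.4 307.2 284.7] yaw -2.91 op 0.3 F [-0.2  0.7 -0.4] grip 29.959912598133087
go 524.5 -168.9 240 -1.3 shift [12.3  47.05  4.42] turn [-0.12 -0.24 -1.61]
```

View pics/w3.png

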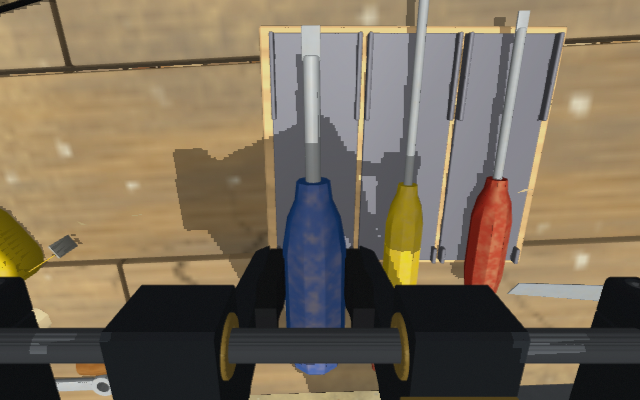

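Blue is gripped along the fingers with a level shaft, from tip (311,26) to butt (317,372). Next I carry it over.

{"method": "step_arm", "body": {
  "moves": [
    [[1.2,4.6,0],[0,0,0],0.1],
    [[2.4,9.2,0],[0,0,0],0.1],
    [[3.6,13.8,0],[0,0,0],0.1],
    [[4.8,18.4,0],[0,0,0],0.1],
    [[6.0,23,0],[0,0,0],0.1]
  ]
}}

```text
t: 6.45
position: [472.2, 72.3, 281.2]
ee_rot: [1.0, -0.025, -0.001, -0.0]
contact_force: [-0.0, 0.0, -1.1]
opening: 0.301
grasp_force: 30.0
```

{"method": "step_arm", "body": {
  "moves": [
    [[1.2,4.6,0],[0,0,-1.6],0.1],
    [[2.4,9.2,0],[0,0,-1.6],0.1],
    [[3.6,13.8,0],[0,0,-1.6],0.1],
    [[4.8,18.4,0],[0,0,-1.6],0.1],
    [[6.1,23,0],[0,0,-1.6],0.1]
  ]
}}

```text
t: 6.95
position: [521.4, -160.5, 280.8]
ee_rot: [1.0, -0.012, -0.001, -0.001]
contact_force: [0.9, 0.3, -0.5]
opening: 0.298
grasp_force: 30.0
```

{"method": "step_arm", "body": {
  "moves": [
    [[0,1,2],[0,0,0],0.1],
    [[0,1,4.5],[0,0,0],0.1],
    [[0,1,4.5],[0,0,0],0.1]
  ]
}}

```text
t: 7.25
position: [519.5, -168.3, 232.7]
ee_rot: [1.0, -0.012, -0.004, -0.002]
contact_force: [0.0, 0.6, -1.7]
opening: 0.298
grasp_force: 30.0
```

Run:
```python
from h import *
save('wrist','w4.png')
go(524.5,-168.9,184.5,-1.3)
```

```text
t 7.3 p [ 520.4 -168.2  234.7] yaw -1.34 op 0.3 F [-0.2 -0.  -0.6] grip 29.960053861141205
go 524.5 -168.9 184.5 -1.3 shift [0.45 0.08 5.01] turn [-0.2   0.35 -0.05]
```

View pics/w4.png

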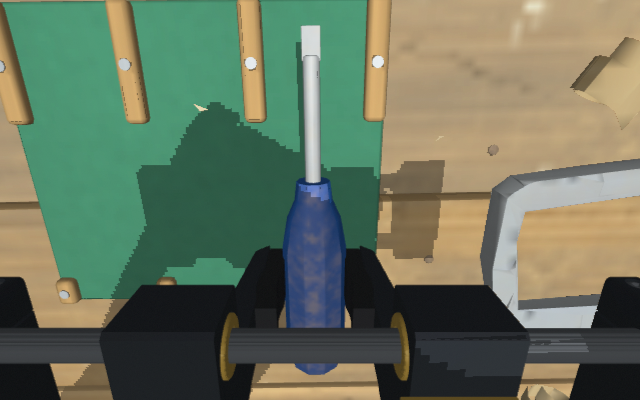

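Blue is over the right channel: the shaft is at col 312 and the channel ribs at 251 and 378. I'll lower and release.

{"method": "step_arm", "body": {
  "moves": [
    [[0.3,0,2.5],[0,0,0],0.1],
    [[0.3,0,4],[0,0,0],0.1],
    [[0.3,0,4.8],[0,0,0],0.1],
    [[0.3,0,5.0],[0,0,0],0.1],
    [[0.3,0,5.0],[0,0,0],0.1]
  ]
}}

```text
t: 7.8
position: [525.0, -168.7, 187.9]
ee_rot: [1.0, -0.011, -0.0, -0.0]
contact_force: [0.3, -0.4, -0.9]
opening: 0.3
grasp_force: 30.0
```

Run:
```python
from h import *
go(524.5,-168.9,184.5,-1.3)
```

```text
t 7.8 p [ 525.  -168.7  187.9] yaw -1.29 op 0.3 F [ 0.3 -0.4 -0.9] grip 29.959967583417892
go 524.5 -168.9 184.5 -1.3 shift [-0.05  0.02  0.34] turn [-0.    0.    0.01]
```

{"method": "step_arm", "body": {
  "moves": [
    [[0,0,0.3],[0,0,0],0.1],
    [[0,0,0.3],[0,0,0],0.1],
    [[0,0,0.3],[0,0,0],0.6],
    [[0,0,0.3],[0,0,0],0.6],
    [[0,0,0.3],[0,0,0],0.6]
  ]
}}

```text
t: 8.3
position: [525.1, -169.0, 185.0]
ee_rot: [1.0, -0.011, 0.0, 0.0]
contact_force: [0.5, -0.4, 0.3]
opening: 0.545
grasp_force: 0.0
```

{"method": "step_arm", "body": {
  "moves": [
    [[0,0,0],[0,0,0],0.6],
    [[0,0,-2],[0,0,0],0.6],
    [[0,0,-5],[0,0,0],0.6],
    [[0,0,-10],[0,0,0],0.6],
    [[0,0,-14],[0,0,0],0.6]
  ]
}}

```text
t: 8.8
position: [524.9, -168.9, 326.8]
ee_rot: [1.0, -0.011, 0.0, 0.0]
contact_force: [0.7, -0.4, -0.2]
opening: 0.599
grasp_force: 0.0
```

Run:
```python
from h import *
save('wrist','w5.png');tips('wrist',['blue_driver'])
go(412.5,241,240,-3.8)
```

```text
wrist blue_driver 0.77 [ 553.8 -176.    18.5]
t 8.9 p [ 526.9 -169.9  331.4] yaw -1.3 op 0.6 F [ 1.5 -0.6  0.6] grip 0.0
go 412.5 241 240 -3.8 shift [-12.46 -40.87   8.78] turn [ 0.31 -0.6   2.5 ]
```

View pics/w5.png

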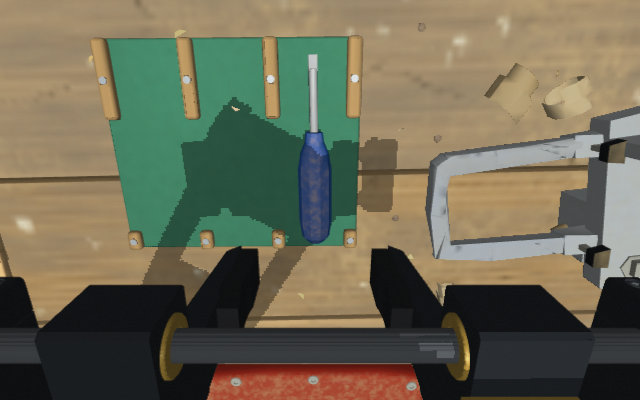

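Blue lies flat and centred in the right channel, tip (313,57) and butt (315,242). Yellow is next.

Run:
```python
from h import *
f=proj('wrist',25)
a,b=f(313,57,24),f(315,242,24);print(a,b,(a+b)/2)
p,q,r,s=f(95,38,10),f(360,38,10),f(130,246,10),f(355,246,10);print(p,q,r,s,(p+q+r+s)/4)
```

```text
[ 630.12022461 -174.07950469   24.        ] [ 473.75914037 -172.11471681   24.        ] [ 551.93968249 -173.09711075   24.        ]
[649.05710989  -1.49236321  10.        ] [ 644.33953216 -211.89681417   10.        ] [467.49497173   4.50395221  10.        ] [ 461.99944655 -210.27293228   10.        ] [ 555.72276508 -104.78953936   10.        ]
```

{"method": "step_arm", "body": {
  "moves": [
    [[-1.3,-4.3,0],[0,0,0],0.62],
    [[-2.6,-8.6,0],[0,0,0],0.62],
    [[-3.9,-12.9,0],[0,0,0],0.62],
    [[-5.2,-17.2,0],[0,0,0],0.62],
    [[-6.5,-21,0],[0,0,0],0.62]
  ]
}}

```text
t: 9.4
position: [463.6, 44.3, 324.0]
ee_rot: [1.0, -0.011, -0.0, -0.0]
contact_force: [1.1, 0.0, 0.3]
opening: 0.615
grasp_force: 0.0
```

{"method": "step_arm", "body": {
  "moves": [
    [[-1.3,-4.3,0.5],[0,0,2.5],0.62],
    [[-2.6,-8.6,2],[0,0,2.5],0.62],
    [[-3.9,-12.9,4],[0,0,2.5],0.62],
    [[-5.2,-17.2,6],[0,0,2.5],0.62],
    [[-6,-20,8.5],[0,0,2.5],0.62]
  ]
}}

```text
t: 9.9
position: [408.1, 246.2, 239.0]
ee_rot: [0.999, -0.032, 0.0, -0.0]
contact_force: [1.0, -0.5, 1.1]
opening: 0.624
grasp_force: 0.0
```

Run:
```python
from h import *
save('wrist','w6.png')
go(412.5,241,183.5,-3.8)
```

```text
t 9.95 p [405.4 247.6 234.8] yaw -3.68 op 0.62 F [-4.7 -0.6 -1.8] grip 0.0
go 412.5 241 183.5 -3.8 shift [0.78 0.61 5.12] turn [0.02 0.35 0.12]
```

View pics/w6.png

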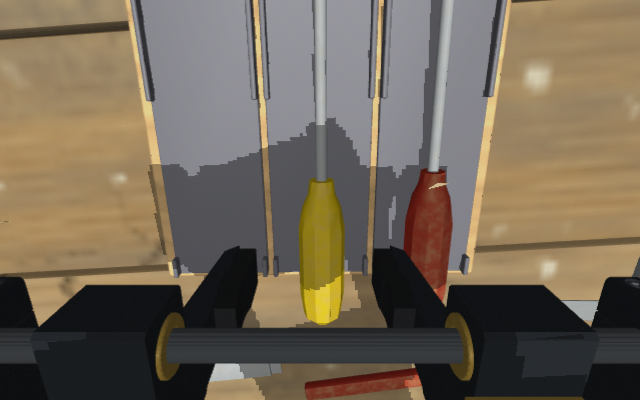

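Yellow is at col 321 against the finger centre at 315, about 4 mm to the right. I'll correct that and descend.

{"method": "step_arm", "body": {
  "moves": [
    [[0.6,0.5,0],[0,0,0],0.62],
    [[0.6,0.5,2],[0,0,0],0.62],
    [[0.6,0.5,4],[0,0,0],0.62],
    [[0.6,0.5,5.2],[0,0,0],0.62],
    [[0.6,0.5,5.2],[0,0,0],0.62]
  ]
}}

```text
t: 10.45
position: [414.9, 237.4, 186.6]
ee_rot: [0.999, -0.034, -0.001, 0.0]
contact_force: [0.7, -0.3, 0.4]
opening: 0.622
grasp_force: 0.0
```

Run:
```python
from h import *
go(412.5,241,183.5,-3.8)
```

```text
t 10.45 p [414.9 237.4 186.6] yaw -3.89 op 0.62 F [ 0.7 -0.3  0.4] grip 0.0
go 412.5 241 183.5 -3.8 shift [-0.26 -0.35  0.31] turn [ 0.06  0.14 -0.09]
```

{"method": "step_arm", "body": {
  "moves": [
    [[-0.2,-0.4,0.3],[0,0,0],0.62],
    [[-0.2,-0.4,0.3],[0,0,0],0.62],
    [[-0.2,-0.4,0.3],[0,0,0],0.1],
    [[-0.2,-0.4,0.3],[0,0,0],0.1],
    [[-0.2,-0.4,0.3],[0,0,0],0.1]
  ]
}}

```text
t: 10.95
position: [413.4, 242.7, 185.1]
ee_rot: [0.999, -0.033, 0.0, -0.0]
contact_force: [-0.4, 0.2, 0.8]
opening: 0.371
grasp_force: 0.0
```

{"method": "step_arm", "body": {
  "moves": [
    [[0,0,0],[0,0,0],0.1],
    [[0,0,0],[0,0,0],0.1],
    [[0,0,0],[0,0,0],0.1],
    [[0,0,0],[0,0,0],0.1]
  ]
}}

```text
t: 11.35
position: [413.5, 242.6, 185.0]
ee_rot: [0.999, -0.033, 0.0, -0.0]
contact_force: [-0.6, -0.8, 3.8]
opening: 0.285
grasp_force: 30.0
```

Run:
```python
from h import *
go(508.5,-103,283,-1.3)
```

```text
t 11.35 p [413.5 242.6 185. ] yaw -3.81 op 0.28 F [-0.6 -0.8  3.8] grip 29.99815276474692
go 508.5 -103 283 -1.3 shift [11.79 33.85 -9.8 ] turn [-0.   -0.03 -2.51]
```

{"method": "step_arm", "body": {
  "moves": [
    [[0,0,-2],[0,0,0],0.1],
    [[0,0,-5],[0,0,0],0.1],
    [[0,0,-8],[0,0,0],0.1],
    [[0,0,-10],[0,0,0],0.1],
    [[0,0,-10],[0,0,0],0.1]
  ]
}}

```text
t: 11.85
position: [414.2, 243.1, 287.2]
ee_rot: [0.999, -0.033, 0.003, -0.001]
contact_force: [0.6, -0.1, -1.2]
opening: 0.284
grasp_force: 30.0
```

{"method": "step_arm", "body": {
  "moves": [
    [[1.5,4.3,0],[0,0,0],0.1],
    [[3,8.6,0],[0,0,0],0.1],
    [[4.5,12.9,0],[0,0,0],0.1],
    [[6,17,0],[0,0,0],0.1],
    [[6,17,0],[0,0,0],0.1]
  ]
}}

```text
t: 12.35
position: [462.7, 64.9, 283.5]
ee_rot: [0.999, -0.036, -0.0, 0.001]
contact_force: [0.2, 0.3, -0.9]
opening: 0.285
grasp_force: 30.0
```

{"method": "step_arm", "body": {
  "moves": [
    [[1.5,4.3,0],[0,0,-2.5],0.1],
    [[3,8.6,0],[0,0,-2.5],0.1],
    [[4.5,12.9,0],[0,0,-2.5],0.1],
    [[5.8,16.8,1],[0,0,-2.5],0.1],
    [[5.8,16.8,5],[0,0,-2.5],0.1]
  ]
}}

```text
t: 12.85
position: [511.6, -107.1, 237.0]
ee_rot: [1.0, -0.013, 0.005, 0.002]
contact_force: [1.8, 1.0, -1.5]
opening: 0.286
grasp_force: 30.0
```

{"method": "step_arm", "body": {
  "moves": [
    [[0,0,0],[0,0,0],0.1],
    [[0,0,0],[0,0,0],0.1],
    [[0,0,0],[0,0,0],0.1]
  ]
}}

```text
t: 13.15
position: [508.8, -101.6, 235.3]
ee_rot: [1.0, -0.011, 0.0, 0.0]
contact_force: [0.1, 0.1, -1.4]
opening: 0.286
grasp_force: 30.0
```

Run:
```python
from h import *
go(508.5,-103,185.5,-1.3)
save('wrist','w7.png')
```

```text
t 13.15 p [ 508.8 -101.6  235.3] yaw -1.24 op 0.29 F [ 0.1  0.1 -1.4] grip 29.994009397923946
go 508.5 -103 185.5 -1.3 shift [-0.03  0.14  4.98] turn [ 0.   -0.03  0.06]
```

View pics/w7.png

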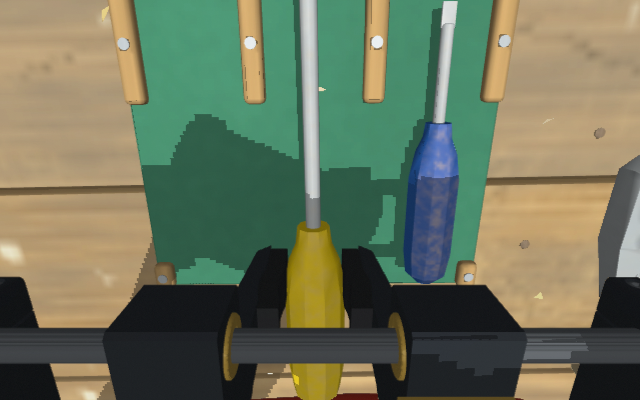

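Yellow is over the middle channel (ribs at cols 250 and 377, shaft at ~308–313). Lower and release.

{"method": "step_arm", "body": {
  "moves": [
    [[0,0.1,2.5],[0,0,1],0.1],
    [[0,0.1,4],[0,0,1],0.1],
    [[0,0.1,4.8],[0,0,1],0.1],
    [[0,0.1,5],[0,0,1],0.1],
    [[0,0.1,5],[0,0,1],0.1]
  ]
}}

```text
t: 13.7
position: [509.0, -103.3, 185.5]
ee_rot: [1.0, -0.02, 0.001, 0.0]
contact_force: [-0.0, 0.3, -0.7]
opening: 0.288
grasp_force: 30.0
```

{"method": "step_arm", "body": {
  "moves": [
    [[0,0,0],[0,0,0],0.1],
    [[0,0,0],[0,0,0],0.1]
  ]
}}

```text
t: 13.9
position: [508.9, -103.6, 185.6]
ee_rot: [1.0, -0.02, 0.001, 0.0]
contact_force: [0.0, -0.1, 0.0]
opening: 0.283
grasp_force: 30.0
```

{"method": "step_arm", "body": {
  "moves": [
    [[0,0,0],[0,0,0],0.55],
    [[0,0,0],[0,0,0],0.55],
    [[0,0,0],[0,0,0],0.55],
    [[0,0,0],[0,0,0],0.55],
    [[0,0,-2],[0,0,0],0.55]
  ]
}}

```text
t: 14.4
position: [507.2, -103.0, 202.7]
ee_rot: [1.0, -0.02, -0.002, -0.001]
contact_force: [0.3, -0.7, -0.6]
opening: 0.547
grasp_force: 0.0
```

{"method": "step_arm", "body": {
  "moves": [
    [[0,0,-3],[0,0,0],0.55],
    [[0,0,-6],[0,0,0],0.55],
    [[0,0,-10],[0,0,0],0.55],
    [[0,0,-11],[0,0,0],0.55],
    [[0,0,-11],[0,0,0],0.55]
  ]
}}

```text
t: 14.9
position: [509.2, -103.8, 316.7]
ee_rot: [1.0, -0.02, 0.002, 0.001]
contact_force: [-0.5, -0.2, -0.1]
opening: 0.549
grasp_force: 0.0
```

Run:
```python
from h import *
save('wrist','w8.png');tips('wrist',D)
go(401,177,240,-2.5)
```

```text
wrist red_driver 0.57 [441.4 179.2   9.6]
wrist blue_driver 0.73 [ 549.  -170.6   11.2]
wrist yellow_driver 0.62 [552.9 -99.9  11.2]
t 15.1 p [ 507.8 -103.2  312.8] yaw -2.32 op 0.55 F [-0.2 -0.8 -0.1] grip 0.0
go 401 177 240 -2.5 shift [-11.78 -27.56   7.35] turn [-0.08  0.18  0.18]
```

View pics/w8.png

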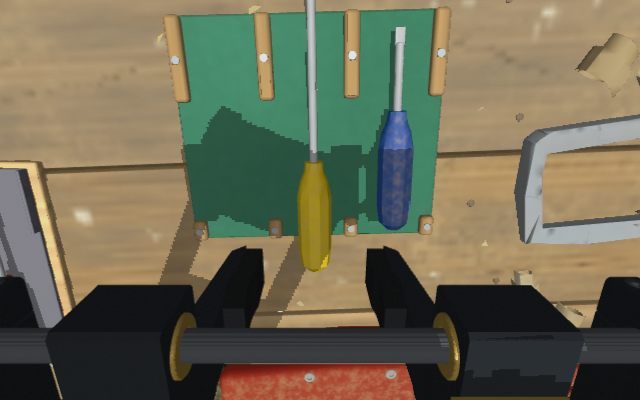

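Yellow lies straight in the middle channel, handle towards the robot; blue is undisturbed. Red is next.

{"method": "step_arm", "body": {
  "moves": [
    [[-1.5,-3.7,0],[0,0,0],0.62],
    [[-3,-7.4,0],[0,0,0],0.62],
    [[-4.5,-11.1,0],[0,0,0],0.62],
    [[-6.0,-14.8,1],[0,0,0],0.62],
    [[-7.5,-18.5,2],[0,0,0],0.62]
  ]
}}

```text
t: 15.6
position: [439.8, 85.7, 293.3]
ee_rot: [1.0, -0.02, -0.001, -0.0]
contact_force: [-0.1, 1.1, 0.5]
opening: 0.616
grasp_force: 0.0
```

{"method": "step_arm", "body": {
  "moves": [
    [[-1.5,-3.7,1],[0,0,0],0.62],
    [[-3,-7.4,3],[0,0,0],0.62],
    [[-4.2,-9,5],[0,0,0],0.62],
    [[-4.2,-9,5],[0,0,0],0.62],
    [[-4.2,-9,5],[0,0,0],0.62]
  ]
}}

```text
t: 16.1
position: [402.2, 176.0, 243.7]
ee_rot: [1.0, -0.019, -0.001, 0.0]
contact_force: [0.1, 0.2, -0.7]
opening: 0.622
grasp_force: 0.0
```

Run:
```python
from h import *
go(401,177,184,-2.5)
save('wrist','w9.png')
```

```text
t 16.1 p [402.2 176.  243.7] yaw -2.23 op 0.62 F [ 0.1  0.2 -0.7] grip 0.0
go 401 177 184 -2.5 shift [-0.11 -0.1   5.97] turn [0.04 0.15 0.27]
```

View pics/w9.png

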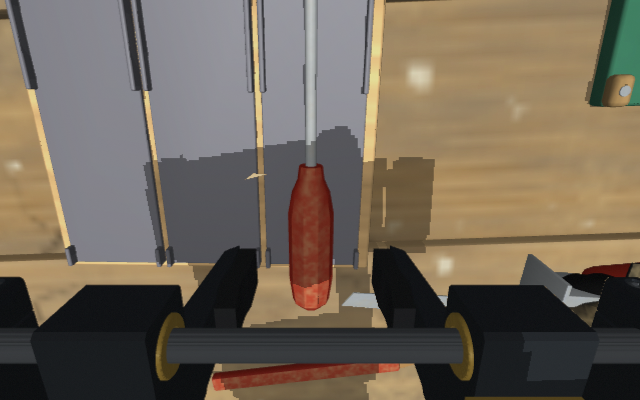

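Red is at col 311 against the centre at 315, so it's about 2 mm to the left. Descend and grip.

{"method": "step_arm", "body": {
  "moves": [
    [[-0.1,-0.2,2],[0,0,0],0.62],
    [[-0.1,-0.2,4],[0,0,0],0.62],
    [[-0.1,-0.2,5.4],[0,0,0],0.62],
    [[-0.1,-0.2,5.9],[0,0,0],0.62],
    [[-0.1,-0.2,5.9],[0,0,0],0.62]
  ]
}}

```text
t: 16.65
position: [402.4, 177.3, 185.8]
ee_rot: [1.0, -0.021, -0.0, 0.0]
contact_force: [-0.1, 0.5, 0.4]
opening: 0.62
grasp_force: 0.0
```

{"method": "step_arm", "body": {
  "moves": [
    [[0,0,0],[0,0,0],0.62],
    [[0,0,0],[0,0,0],0.1],
    [[0,0,0],[0,0,0],0.1],
    [[0,0,0],[0,0,0],0.1],
    [[0,0,0],[0,0,0],0.1]
  ]
}}

```text
t: 17.15
position: [401.9, 178.2, 186.0]
ee_rot: [1.0, -0.02, 0.0, -0.0]
contact_force: [-0.9, 0.1, 3.2]
opening: 0.302
grasp_force: 30.0
```

{"method": "step_arm", "body": {
  "moves": [
    [[0,0,0],[0,0,0],0.1],
    [[0,0,0],[0,0,0],0.1],
    [[0,0,0],[0,0,0],0.1]
  ]
}}

```text
t: 17.45
position: [402.0, 178.1, 186.0]
ee_rot: [1.0, -0.02, 0.0, -0.0]
contact_force: [-0.7, -0.5, 4.4]
opening: 0.299
grasp_force: 30.0
```

Run:
```python
from h import *
go(512.5,-37,283,-1.3)
```

```text
t 17.45 p [402.  178.1 186. ] yaw -2.31 op 0.3 F [-0.7 -0.5  4.4] grip 30.00043918378651
go 512.5 -37 283 -1.3 shift [11.92 21.05 -9.7 ] turn [-0.01 -0.03 -1.01]
```

{"method": "step_arm", "body": {
  "moves": [
    [[0,0,-2],[0,0,0],0.1],
    [[0,0,-5],[0,0,0],0.1],
    [[0,0,-9],[0,0,0],0.1],
    [[2,3.5,-9.7],[0,0,0],0.1],
    [[4,7,-9.7],[0,0,0],0.1]
  ]
}}

```text
t: 17.95
position: [439.6, 106.4, 284.6]
ee_rot: [1.0, -0.019, 0.002, -0.0]
contact_force: [1.0, -0.7, -1.0]
opening: 0.292
grasp_force: 30.0
```

{"method": "step_arm", "body": {
  "moves": [
    [[2,3.5,0],[0,0,-1],0.1],
    [[4,7,0],[0,0,-1],0.1],
    [[6,10.5,0],[0,0,-1],0.1],
    [[7.9,14,0],[0,0,-1],0.1],
    [[7.9,14,0],[0,0,-1],0.1]
  ]
}}

```text
t: 18.45
position: [513.8, -40.5, 282.8]
ee_rot: [1.0, -0.014, 0.001, 0.001]
contact_force: [-1.0, 0.5, -1.5]
opening: 0.298
grasp_force: 30.0
```

{"method": "step_arm", "body": {
  "moves": [
    [[0,0,2],[0,0,0],0.1],
    [[0,0,4.8],[0,0,0],0.1],
    [[0,0,4.8],[0,0,0],0.1],
    [[0,0,4.8],[0,0,0],0.1]
  ]
}}

```text
t: 18.85
position: [511.6, -35.9, 234.3]
ee_rot: [1.0, -0.011, -0.001, -0.0]
contact_force: [0.4, 0.2, -0.6]
opening: 0.298
grasp_force: 30.0
```

Run:
```python
from h import *
go(512.5,-37,186.5,-1.3)
save('wrist','w10.png')
```

```text
t 18.85 p [511.6 -35.9 234.3] yaw -1.28 op 0.3 F [ 0.4  0.2 -0.6] grip 29.999633068218827
go 512.5 -37 186.5 -1.3 shift [0.1  0.11 4.78] turn [-0.05  0.14  0.02]
```

View pics/w10.png

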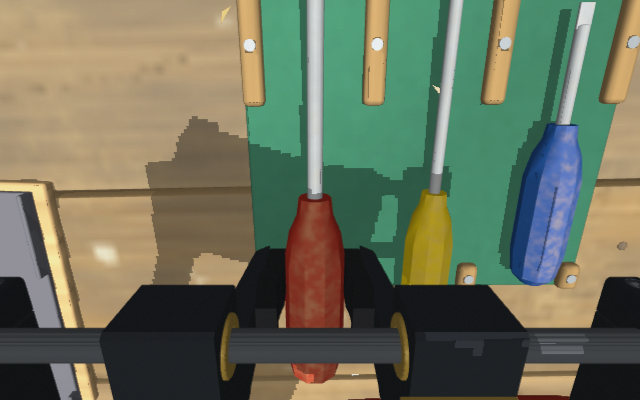

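Red is centred over the left channel (ribs at cols 250 and 377, shaft at 315). Lower and release.

{"method": "step_arm", "body": {
  "moves": [
    [[0.1,0.1,2],[0,0,0],0.1],
    [[0.1,0.1,3.5],[0,0,0],0.1],
    [[0.1,0.1,4.5],[0,0,0],0.1],
    [[0.1,0.1,4.7],[0,0,0],0.1],
    [[0.1,0.1,4.8],[0,0,0],0.1]
  ]
}}

```text
t: 19.4
position: [513.5, -37.6, 187.3]
ee_rot: [1.0, -0.011, 0.0, 0.0]
contact_force: [-0.1, 0.6, -1.3]
opening: 0.302
grasp_force: 30.0
```

{"method": "step_arm", "body": {
  "moves": [
    [[0,0,0],[0,0,0],0.1],
    [[0,0,0],[0,0,0],0.1]
  ]
}}

```text
t: 19.6
position: [513.6, -37.7, 187.5]
ee_rot: [1.0, -0.011, 0.001, 0.0]
contact_force: [0.8, -0.2, -0.9]
opening: 0.297
grasp_force: 30.0
```

{"method": "step_arm", "body": {
  "moves": [
    [[0,0,0.1],[0,0,0],0.1],
    [[0,0,0.1],[0,0,0],0.55],
    [[0,0,0.1],[0,0,0],0.55],
    [[0,0,0.1],[0,0,0],0.55],
    [[0,0,0.1],[0,0,0],0.55]
  ]
}}

```text
t: 20.1
position: [513.2, -37.6, 185.8]
ee_rot: [1.0, -0.011, 0.0, 0.0]
contact_force: [0.9, -0.5, -0.7]
opening: 0.549
grasp_force: 0.0
```

{"method": "step_arm", "body": {
  "moves": [
    [[0,0,-2],[0,0,0],0.55],
    [[0,0,-5],[0,0,0],0.55],
    [[0,0,-9],[0,0,0],0.55],
    [[0,0,-13],[0,0,0],0.55],
    [[-3,0,-15],[0,0,0],0.55]
  ]
}}

```text
t: 20.6
position: [485.6, -37.7, 340.1]
ee_rot: [1.0, -0.011, 0.004, 0.001]
contact_force: [-0.5, -0.7, 0.9]
opening: 0.549
grasp_force: 0.0
```

{"method": "step_arm", "body": {
  "moves": [
    [[-4,3,-2],[0,0,0],0.55],
    [[-6,6,-3],[0,0,0],0.55],
    [[-6,6,-3],[0,0,0],0.55],
    [[-6,6,-3],[0,0,0],0.55]
  ]
}}

```text
t: 21.0
position: [421.7, -96.0, 366.2]
ee_rot: [1.0, -0.013, 0.001, 0.0]
contact_force: [0.1, 0.0, -0.1]
opening: 0.551
grasp_force: 0.0
```

Run:
```python
from h import *
E=ext('wrist');save('wrist','w11.png');tips('wrist',D+['green_rack'],E)
save('side','side1.png');tips('side',D+['green_rack'])
go(512,-37,300,-1.3)
```

```text
wrist red_driver 0.79 [555.4 -36.5  13.1]
wrist blue_driver 0.94 [ 552.4 -174.1   10.8]
wrist yellow_driver 0.71 [ 552.  -100.3   11.5]
wrist green_rack 0.7 [ 465.4 -102.1    2.4]
side red_driver 0.93 [556.7 -38.6  12.8]
side blue_driver 0.57 [ 549.  -168.1   12.4]
side yellow_driver 0.72 [ 554.6 -104.9   10.4]
side green_rack 0.6 [ 4.635e+02 -1.003e+02 -1.000e-01]
t 21.5 p [422.  -95.2 365.4] yaw -1.27 op 0.55 F [ 0.3 -0.4  1.3] grip 0.0
go 512 -37 300 -1.3 shift [ 8.87 -6.01  6.54] turn [-0.02  0.03  0.03]
```

View pics/w11.png

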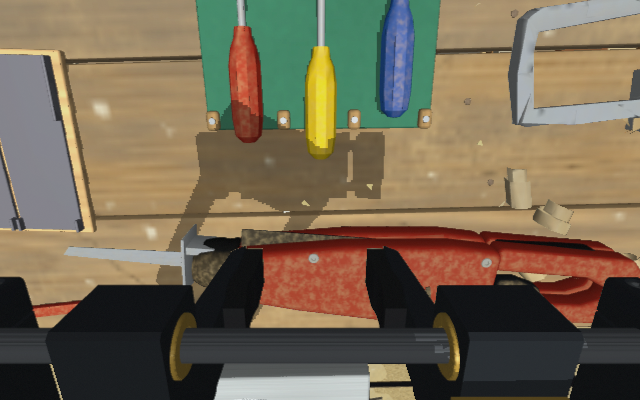

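View pics/side1.png

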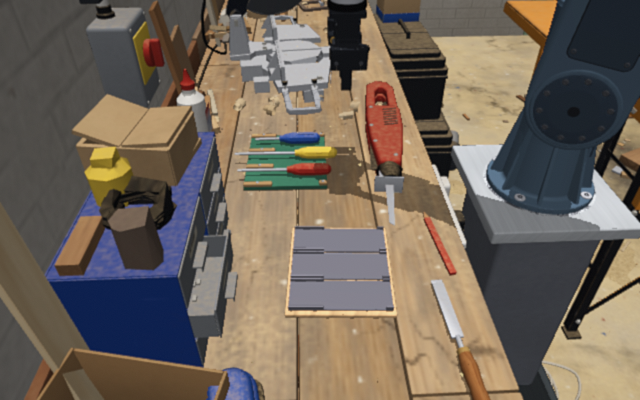

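All three lie flat in the right channels, with middles at x ≈ 551–556 against the rack's middle at ≈ 553. The wrist view shows red at col 246, yellow at 320 and blue at 397, each between its ribs.

```bash
python3 -c "
from rig import *
print(job_done())"
```

```text
the job is handed in; nothing more can be done
None
```

The job is handed in at about 21.5 s: blue lies in the right channel, yellow in the middle and red in the left, all flat with handles towards the robot and middles within about 4 mm of mid-channel (camera estimate); `job_done()` gave no verdict.

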